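Turn the jar's label to the guests and lay the spatula in its rest

TASK

Get the relish station ready for the guests: turn the wide jar on its turntable, without lifting it out, until the middle of its label squarely faces the stand's yellow front edge. Then pick up the serving spatula, lower it into both notches of the wooden rest, centred and right side up, and let go only once it is down. Leave the bottle, bowl, mug and tomato plate where they are.

Things in the scene. Friction and masses are not known exactly. Their poses are not given: they have to be found in the camera images.
- stand: Fixed dark wooden base of the turntable, 192 mm from back to front, 150 mm wide, 18 mm high. Origin on the table, under the turntable's axis. Its own +x points to its front: the edge with the bright yellow strip (78 to 112 mm from the axis) with a black arrow; this side is turned away from the robot, give or take 25 degrees.
- dish (a point): Centre of the floor of the round steel dish that turns on the stand, 26 mm above the table; inner radius 59, outer 64 mm, lip 38 mm above the table. It turns either way, many turns, about its vertical axis with about 0.03 N m of friction and stays where it is left. Its own orientation does not matter.
- jar: Wide closed green jar, loose, standing in the dish (2 mm of play): radius 57, height 92 mm, 0.5 to 1 kg; too wide to grasp. Origin at the centre of its underside. Its own +x points to the middle of its label, z is up. Label: a cream panel with a red disc and red bars, 80 degrees wide.
- jar_lid (a point): Centre of the jar's flat white lid, on top, 118 mm above the table; lid radius 57 mm. A red strip 14 mm wide runs from the label's middle over the lid's edge to 22 mm from the axis: it marks the label from above. A closed fingertip pressed on the lid about 43 mm from the axis with 6 to 15 N (lighter slips) and moved in an arc about the axis carries jar and dish round.
- label (a point): Middle of the label, on the jar's side wall, 57 mm from its axis and 38 mm above its underside.
- spatula: Serving spatula, loose, 200 mm long, lying flat; 0.1 to 0.15 kg. Origin on its underside, half-way along, at its balance point. Its own x runs along it, blade to +x. Black handle 20 mm wide and 20 mm thick from x = -100 to +60 mm; steel blade 48 mm wide, 4 mm thick, from +60 to +100 mm, level with the underside.
- spatula_center (a point): Centre of the spatula, 10 mm above its underside, in the handle at the balance point: the place to grip it (20 mm wide, across its length).
- rest: Fixed pale wooden rest for the spatula; origin on the table under its centre. A base plate 90 x 64 mm, 8 mm thick, carries two supports 10 mm thick at x = -32 and +32 mm, each with a notch 36 mm wide in y, open upwards: sill 30 mm, ears 48 mm above the table.
- rest_seat (a point): Middle of the rest at the height of the sills, 30 mm above the table, axes as the rest. The spatula lies along x, either way round, its handle in both notches, its centre then 10 mm above this point. Between the supports 54 mm are free for the fingers, down to 22 mm below this point.
- bottle: Bystander: amber bottle, radius 30 mm, 210 mm high; origin at its underside's centre.
- bowl: Bystander: white bowl, radius 60 mm, 55 mm high; origin at its underside's centre.
- mug: Bystander: blue mug, radius 38 mm, 90 mm high; origin at its underside's centre.
- tomato_plate: Bystander: brown plate, radius 75 mm, with three tomatoes, 66 mm high in all; origin at its underside's centre.
Mind the look-alikes: they are no part of the job. Several things have the shape of the jar; the one meant has the colours described above. Of the things that look like the spatula, the largest one is meant.

How it is judged:
On the way, in this order (a step that is already met when the one before it is completed fails the run):
1. the jar, standing in its dish and untouched, at rest, shows its label to the stand's yellow front within 0.2 rad (horizontal distance between jar and stand below 0.008 m and z of jar in the frame of stand below 0.032 m and angle between jar's own z axis and vertical below 0.06 rad and angle between the x axis of jar and the x axis of stand, either way round below 0.2 rad and x of label in the frame of stand above 0 m and angular speed of jar below 0.15 rad/s and contact force between the fingers and jar below 0.05 N), for 0.3 s.
2. the spatula, still held by the fingers, has been lowered into both notches of the rest (horizontal distance between spatula_center and rest_seat below 0.025 m and z of spatula_center in the frame of rest_seat between 0.004 and 0.016 m and angle between the x axis of spatula and the x axis of rest_seat, either way round below 0.3 rad and angle between spatula's own z axis and vertical below 0.12 rad and contact force between the fingers and spatula above 0.3 N), for 0.1 s.
At the end, for the whole second after the job is handed in: Jar upright in the dish, at rest, label within 0.2 rad of the stand's front; spatula released and at rest in both notches, right side up (within 0.12 rad), its centre within 25 mm of the rest's middle and 4 to 16 mm above the sills, along the rest within 0.3 rad (horizontal distance between jar and stand below 0.008 m and z of jar in the frame of stand below 0.032 m and angle between jar's own z axis and vertical below 0.06 rad and angle between the x axis of jar and the x axis of stand, either way round below 0.2 rad and x of label in the frame of stand above 0 m and angular speed of jar below 0.15 rad/s and horizontal distance between spatula_center and rest_seat below 0.025 m and z of spatula_center in the frame of rest_seat between 0.004 and 0.016 m and angle between the x axis of spatula and the x axis of rest_seat, either way round below 0.3 rad and angle between spatula's own z axis and vertical below 0.12 rad and linear speed of spatula below 0.02 m/s and contact force between the fingers and spatula below 0.05 N); the robot touches nothing.
It fails at once if the bottle, bowl, mug or tomato plate is moved more than 30 mm (distance of any of bottle, bowl, tomato_plate, mug from where it was at the start of the episode above 0.03 m).
It fails at once if the jar is tipped by more than 0.3 rad (angle between jar's own z axis and vertical above 0.3 rad).
It fails at once if the jar is lifted out of its dish (z of jar in the frame of stand above 0.05 m).
It also fails if it takes over 72 s, if anything falls off the work surface, if the arm or the gripper's body presses on something with over 40 N, if the wrist force passes 120 N, or if a joint passes its speed limit or range.

ROBOT

A 7-joint arm with a two-finger parallel gripper is mounted at the origin on the work surface. World frame = base frame: x ahead of the robot, y to its left, z up, the work surface at z = 0. Lengths are in m, angles in rad, forces in N, time in s.
With the tool pointing down it reaches from about 0.4 to 0.85 m from the base axis. Payload 10.4 kg.
Tool frame: the origin (TCP) lies at the very end of the fingers, on their centre line; the grasp point (between the pads) lies 19 mm behind it (manip.tcp_to_grasp is the distance from the TCP to the grasp point, in m); x points along the fingers, y is the direction in which the jaws open and shut, and the axes are right-handed (so a half turn about x gives the same grasp; the last joint's range is limited). The gripper opens to 85 mm and grips with 20 to 120 N. Pads are 22 mm wide; open, the fingers measure 114 mm over their backs; the gripper's body (76 mm by 85 mm) begins 54 mm behind the grasp point. The pads swing forward as they close: fully open they stand 13 mm farther back than shut.
Start: joints at [-1.28, 0.332, -0.065, 1.46, 0.022, 1.35, -0.088], TCP at [0.193, 0.595, 0.231] pointing down, gripper open.
Joint ranges: [-2.6, 2.6], [-0.5, 2.12], [-1.47, 1.34], [0.16, 2.42], [-1.27, 4.41], [0.06, 2.06], [-2.6, 2.6]. Speed limits (rad/s): [2.22, 2.22, 2.79, 2.79, 3.14, 3.14, 3.14].

INTERFACE

Orientations are given as a unit quaternion [x, y, z, w].
In Python, from workcell import manip, cams, hand_in gives the robot as it stands.
- The arm moves only by the shell command python3 -m handwheel 'ROWS' [FORCE]. ROWS is text: rows parted by semicolons, each of 7 numbers parted by spaces: the shift along the tool's x, y, z in mm, then the turn, a rotation vector about the tool's x, y, z in rad, then the finger opening in mm, from 0 to 85.4. A call has 1 to 8 rows; each row shifts and turns the commanded pose from where the row before left it, along the tool's axes as they then stand; what a row does not reach is not made up. A row lasts 1/10 s, in which the tool goes at most 50 mm and 8.59 degrees, less where a joint would pass 70% of its speed; a pose out of reach is approached as far as the arm can. A call with a gripper value outside its range is refused whole. The fingers move at their own pace and stop on an object; FORCE is the grip in N (left out, the last holds). Time passes only in rows, so rows that do not move let the fingers close. It gives the time, the measured TCP pose, the force and the opening at its end, in the units of the state.
- manip.get_obs(): the state, without advancing time (a new reading comes with each control period).
- cams.camera(name): name is "scene" or "top" or "wrist"; returns a dict with "color" (480x640x3 uint8, blue, green, red), "depth" (480x640 float32, m along the optical axis (not along the pixel's ray), 0 where there is no reading), "camera_matrix" (3x3 intrinsics, pixels), "origin" and "attitude" of the camera in the world; the wrist camera has in their place "T_tool_cam" (4x4, takes a point from camera to tool coordinates, whose origin is the TCP and whose axes are the tool frame's). Camera axes: x right, y down, z forward; pixel columns grow to the right and rows downward; lengths in m; the calibration is good to about 2 mm. A picture is of the moment at which its call begins: read the wrist's pose just before it.
- hand_in(): hands the job in, once; it reports no verdict.
Trained networks look in the newest picture that a camera, given by its name, has taken for a name from the list of things; names that differ only in an ending like _2 or _b are one class to them, and where a whole thing is asked for, a point or a joint stands for the part that bears it (a point fixed in the world has none). Each returns a list of dicts, best first, with "conf" (0 to 1); they miss things now and then, are a little off and sometimes report something else, mostly with a low value. They report only what shows in the picture. A call takes as long as a camera call. They do not tell look-alikes from the thing itself.
- cams.recognise(camera, thing): "box" ([left, top, width, height] in pixels, round what is visible of it).
- cams.outline_of(camera, thing): "region" (480x640 bool, what is visible of it) and "box" ([left, top, width, height] in pixels, round what is visible of it).
The state is a dict: "clock": time; "joint_pos": joint angles; "joint_velocities": joint speeds; "tau": joint torques, N m; "position": TCP position; "ee_rot": TCP orientation; "ft_force": force on the tool from outside, world axes, zero at the start; "torque": the same for the moment, N m; "grip_width": opening from 0.0 (shut) to 1.0 (fully open).
Only numpy, scipy, OpenCV 4.12 (cv2) and the standard library are available. Lean on these libraries where they do the work, as an engineer would, in place of code of your own. Each camera call takes 0.05 s, during which the arm holds its last target.

## Working session

There is one attempt and no reset: what is moved stays moved. The work goes in short steps, Python scripts to look and compute and a shell command to move; the robot and the scene stay as the last step left them, time stands still between calls to the robot, and variables do not carry over. Pictures are saved under pics/ and viewed, and the job is handed in when it is done.

```bash
ls; mkdir -p pics; python3 - <<'E'
from workcell import manip, cams
import cv2
o=manip.get_obs(); print(o, manip.tcp_to_grasp)
for n in ["scene","top"]:
    c=cams.camera(n); cv2.imwrite(f"pics/{n}0.png",c["color"]); print(n,c["camera_matrix"],c["origin"],c["attitude"])
E
```

```text
pics
{'clock': 0.0, 'joint_pos': array([-1.27957937,  0.33284769, -0.06469048,  1.46094367,  0.02159654,
        1.34992119, -0.08848831]), 'joint_velocities': array([ 0.00100878,  0.00068475,  0.00122699, -0.000567  , -0.00229032,
        0.00145936, -0.00039267]), 'tau': array([-2.20717761e-04, -6.25449586e+01,  4.89910331e-02, -3.91602302e+01,
        1.61222764e-02,  1.00458812e-02, -1.65946079e-05]), 'position': array([0.19282396, 0.5941083 , 0.2305299 ]), 'ee_rot': array([ 0.10998764,  0.69847616, -0.11098894,  0.69836611]), 'ft_force': array([-0.13997822,  0.31535507, -0.96187747]), 'torque': array([ 0.00520117, -0.00085657,  0.04745864]), 'grip_width': 0.9968227841996483} 0.0187
scene [[490.60202946   0.         322.78055849]
 [  0.         490.60202946 238.88906361]
 [  0.           0.           1.        ]] [1.53975167 0.05657285 0.94753692] [ 0.65250093  0.63580731 -0.28692222 -0.29608655]
top [[544.9854102    0.         329.41067467]
 [  0.         544.9854102  232.67129047]
 [  0.           0.           1.        ]] [0.31560172 0.0877849  1.32170211] [ 0.71060773 -0.69758789  0.06692502 -0.06268036]
```

View pics/scene0.png

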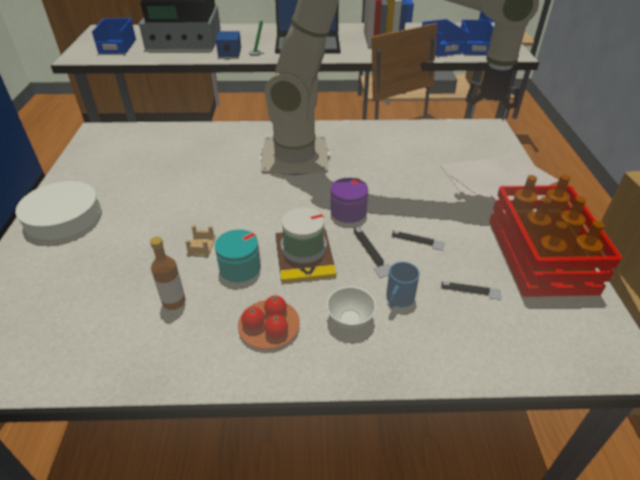

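View pics/top0.png

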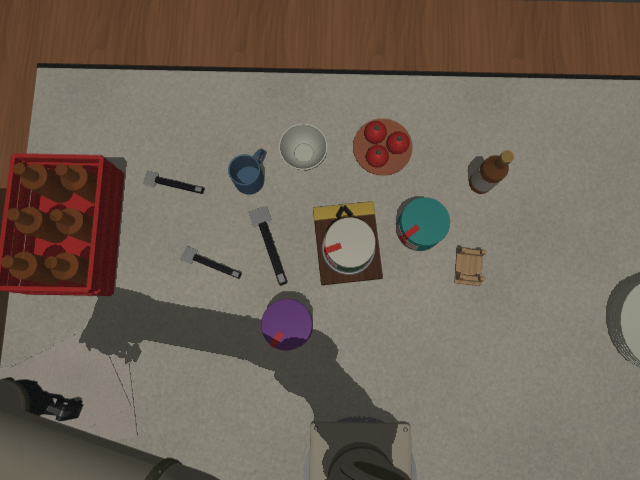

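The jar with the white lid is on the stand at top (349,244). The look-alikes are teal (423,222) and purple (287,325). There are three spatula candidates at top (268,245), (175,183) and (213,263), and the first looks the longest. I'll measure them and crop to confirm.

```bash
cat > h.py <<'E'
import numpy as np, cv2
from scipy.spatial.transform import Rotation as R
from workcell import manip, cams
def cam(n):
    if n=="wrist":
        o=manip.get_obs(); c=cams.camera(n)
        T=np.eye(4);T[:3,:3]=R.from_quat(o["ee_rot"]).as_matrix();T[:3,3]=o["position"];T=T@c["T_tool_cam"]
    else:
        c=cams.camera(n);T=np.eye(4);T[:3,:3]=R.from_quat(c["attitude"]).as_matrix();T[:3,3]=c["origin"]
    c["T"]=T; return c
def cloud(c):
    K=c["camera_matrix"];v,u=np.mgrid[:480,:640];d=c["depth"]
    P=np.stack([(u-K[0,2])/K[0,0]*d,(v-K[1,2])/K[1,1]*d,d],-1)
    return P@c["T"][:3,:3].T+c["T"][:3,3]
def onplane(c,u,v,z):
    K=c["camera_matrix"];r=c["T"][:3,:3]@np.array([(u-K[0,2])/K[0,0],(v-K[1,2])/K[1,1],1]);o=c["T"][:3,3]
    return o+r*(z-o[2])/r[2]
def tiltfree(): pass
E
python3 - <<'E'
from h import *
c=cam("top");P=cloud(c)
img=c["color"]
cv2.imwrite("pics/crop1.png",cv2.resize(img[110:340,130:500],None,fx=2.1,fy=2.1,interpolation=cv2.INTER_CUBIC))
for t in ["spatula","jar","jar_lid","rest","stand","bowl","mug","bottle","tomato_plate"]:
    for r in cams.outline_of("top",t):
        m=r["region"]; p=P[m]; 
        q=p[:,:2]; 
        s=f"{t} conf {r['conf']:.2f} box {r['box']} med {np.round(np.median(p,0),3)} zmax {np.percentile(p[:,2],98):.3f}"
        if t in("spatula","rest","stand"):
            qq=q[(p[:,2]>0.004)] if t!="stand" else q
            (cx,cy),(w,h),a=cv2.minAreaRect(q.astype(np.float32)); b=cv2.boxPoints(((cx,cy),(w,h),a)); s+=f" rect c {cx:.3f},{cy:.3f} wh {w:.3f},{h:.3f} ang {a:.1f}"
        print(s)
E
```

```text
spatula conf 0.79 box [181.2, 249.4, 61.8, 29.5] med [0.482 0.381 0.013] zmax 0.020 rect c 0.478,0.367 wh 0.154,0.035 ang 69.4
spatula conf 0.64 box [248.7, 208.1, 37.8, 77.2] med [0.541 0.232 0.017] zmax 0.025 rect c 0.463,0.188 wh 0.352,0.051 ang 26.1
spatula conf 0.60 box [144.8, 169.5, 60.2, 22.0] med [0.677 0.485 0.013] zmax 0.020 rect c 0.533,0.298 wh 0.600,0.082 ang 51.8
jar conf 0.88 box [395.6, 197.4, 54.5, 50.7] med [ 0.57  -0.133  0.091] zmax 0.096
jar conf 0.78 box [320.0, 213.3, 56.6, 56.6] med [0.515 0.039 0.117] zmax 0.123
jar conf 0.60 box [262.5, 298.0, 50.9, 52.3] med [0.335 0.174 0.092] zmax 0.097
jar_lid conf 0.79 box [322.7, 216.4, 55.5, 52.3] med [0.514 0.038 0.117] zmax 0.123
jar_lid conf 0.66 box [261.4, 297.3, 52.0, 50.7] med [0.335 0.174 0.091] zmax 0.097
jar_lid conf 0.56 box [396.2, 198.3, 54.4, 52.8] med [ 0.57  -0.133  0.091] zmax 0.096
rest conf 0.58 box [454.3, 244.7, 34.4, 42.9] med [ 0.484 -0.257  0.008] zmax 0.048 rect c 0.432,-0.098 wh 0.103,0.426 ang 18.4
stand conf 0.84 box [314.9, 200.3, 68.8, 85.3] med [0.536 0.048 0.018] zmax 0.045 rect c 0.482,0.031 wh 0.315,0.156 ang 7.3
bowl conf 0.89 box [278.5, 119.6, 47.8, 50.4] med [0.777 0.153 0.023] zmax 0.058
mug conf 0.82 box [225.7, 150.2, 36.3, 43.5] med [0.704 0.284 0.039] zmax 0.092
bottle conf 0.62 box [468.2, 150.8, 43.9, 39.4] med [ 0.686 -0.283  0.131] zmax 0.211
tomato_plate conf 0.67 box [353.7, 119.2, 60.9, 53.7] med [ 0.774 -0.044  0.017] zmax 0.066
```

View pics/crop1.png

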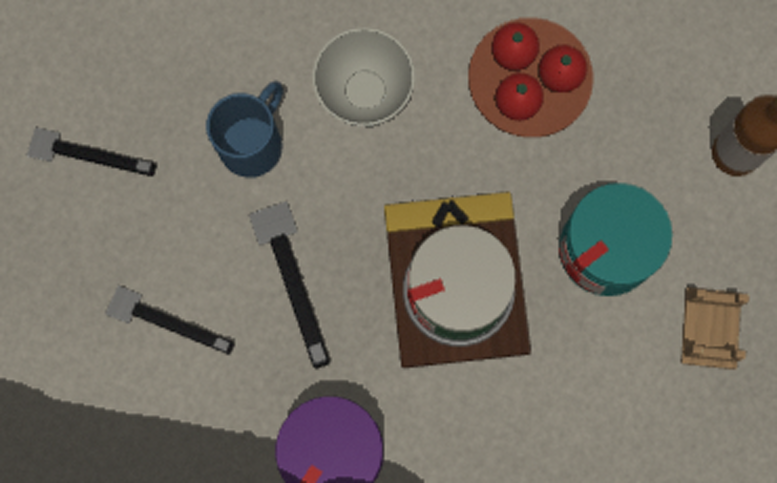

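The crop settles both choices. The spatula at top (268,245) is clearly the largest, about 200 mm against 154 mm for the others. The white-lidded green jar at (349,244) stands on the yellow-edged stand. Next come precise measurements.

```bash
cat >> h.py <<'E'
def angdeg(v): return np.degrees(np.arctan2(v[1],v[0]))
def px2plane(c,m,z):
    vs,us=np.nonzero(m); return np.array([onplane(c,u,v,z) for u,v in zip(us,vs)])[:,:2]
def jarstate(c,P=None):
    P=cloud(c) if P is None else P
    img=c["color"]; hsv=cv2.cvtColor(img,cv2.COLOR_BGR2HSV)
    near=(np.hypot(P[...,0]-0.514,P[...,1]-0.038)<0.085)&(P[...,2]>0.105)&(P[...,2]<0.13)
    q=px2plane(c,near,0.118).astype(np.float32)
    hull=cv2.convexHull(q); (cx,cy),r=cv2.minEnclosingCircle(hull)
    red=near&((hsv[...,0]<10)|(hsv[...,0]>170))&(hsv[...,1]>140)
    rq=px2plane(c,red,0.118)
    out=dict(lid=(cx,cy),r=r,med=q.mean(0),nred=len(rq))
    if len(rq): out.update(red=rq.mean(0))
    return out
def yellow(c,P=None):
    hsv=cv2.cvtColor(c["color"],cv2.COLOR_BGR2HSV); P=cloud(c) if P is None else P
    m=(hsv[...,0]>18)&(hsv[...,0]<34)&(hsv[...,1]>150)&(hsv[...,2]>90)&(np.hypot(P[...,0]-0.6,P[...,1]-0.05)<0.13)
    return m,px2plane(c,m,0.018).astype(np.float32)
E
python3 - <<'E'
from h import *
c=cam("top");P=cloud(c);img=c["color"];hsv=cv2.cvtColor(img,cv2.COLOR_BGR2HSV)
s=jarstate(c,P);print(s)
m,y=yellow(c,P);print("yellow",len(y)); h=cv2.convexHull(y)
rc=cv2.minAreaRect(h);print(rc)
# stand outline: brown+yellow plane .018
for name,ctr,zc in (("spat",(0.54,0.232),None),):
    near=(abs(P[...,0]-0.53)<0.13)&(abs(P[...,1]-0.23)<0.07)
    blk=near&(hsv[...,2]<55)&(P[...,2]>0.010)
    q=px2plane(c,blk,0.020); mu=q.mean(0);w,V=np.linalg.eigh(np.cov((q-mu).T));ax=V[:,1];t=(q-mu)@ax
    print("handle black",len(q),mu,ax,t.min(),t.max(),angdeg(ax))
    r=[r for r in cams.outline_of("top","spatula") if abs(r['box'][0]-248)<15][0]["region"]
    q=px2plane(c,r,0.012); a=cv2.minAreaRect(q.astype(np.float32));print("spat region",a)
    t=(q-mu)@ax;print(t.min(),t.max(), mu+ax*(t.min()+t.max())/2)
near=(abs(P[...,0]-0.484)<0.09)&(abs(P[...,1]+0.257)<0.09)
hi=near&(P[...,2]>0.024); print("supports",hi.sum())
q=P[hi][:,:2];print(cv2.minAreaRect(q.astype(np.float32)), q.mean(0))
E
```

```text
{'lid': (0.5193012356758118, 0.0372590571641922), 'r': 0.057548802345991135, 'med': array([0.51883084, 0.03685874], dtype=float32), 'nred': 83, 'red': array([0.50493276, 0.07489258])}
yellow 594
((0.6131885647773743, 0.04924766719341278), (0.031162559986114502, 0.146391823887825), 7.251740455627441)
handle black 476 [0.510568   0.22287179] [-0.94592048 -0.32439861] -0.07323843932995328 0.08533966397928952 -161.070856354813
spat region ((0.523403525352478, 0.22747643291950226), (0.1962389349937439, 0.04714163392782211), 20.09400177001953)
-0.11199266847149876 0.0844613989167698 [0.52358919 0.22733735]
supports 426
((0.504021406173706, -0.2226601243019104), (0.1619669646024704, 0.08890841156244278), 60.778324127197266) [ 0.51296043 -0.22601776]
```

```bash
python3 - <<'E'
from h import *
c=cam("top");P=cloud(c);img=c["color"].copy();hsv=cv2.cvtColor(img,cv2.COLOR_BGR2HSV)
print(np.round(P[230:300:4,455:490:4,2],3))
img[(abs(P[...,0]-0.484)<0.09)&(abs(P[...,1]+0.257)<0.09)&(P[...,2]>0.024)]=(255,0,255)
cv2.imwrite("pics/rest.png",cv2.resize(img[225:305,430:510],None,fx=7,fy=7,interpolation=cv2.INTER_NEAREST))
E
```

```text
[[-1.000e-03 -0.000e+00 -4.000e-03 -0.000e+00  2.000e-03  2.000e-03
   1.000e-03  0.000e+00 -1.000e-03]
 [-1.000e-03 -4.000e-03 -0.000e+00 -5.000e-03  4.000e-03 -0.000e+00
  -7.000e-03 -4.000e-03 -6.000e-03]
 [-2.000e-03 -3.000e-03 -3.000e-03  4.000e-03 -2.000e-03 -3.000e-03
  -7.000e-03 -3.000e-03  2.000e-03]
 [ 1.000e-03 -9.000e-03 -1.000e-03  1.000e-03 -3.000e-03  3.000e-03
  -1.000e-03 -4.000e-03 -6.000e-03]
 [ 1.000e-03 -0.000e+00  3.000e-03  0.000e+00  0.000e+00 -2.000e-03
   2.000e-03 -3.000e-03  1.000e-03]
 [ 0.000e+00  2.600e-02  4.700e-02  3.500e-02  3.000e-02  3.000e-02
   2.900e-02  4.400e-02  3.000e-03]
 [ 0.000e+00  5.000e-03  3.000e-03  8.000e-03  1.400e-02  2.300e-02
   3.500e-02  3.100e-02  2.000e-03]
 [ 0.000e+00  1.000e-03  6.000e-03  6.000e-03  7.000e-03  5.000e-03
   1.000e-02 -1.000e-03  0.000e+00]
 [-1.000e-03  6.000e-03  4.000e-03  1.000e-02  7.000e-03  8.000e-03
   8.000e-03 -2.000e-03 -2.000e-03]
 [-4.000e-03  4.000e-03  7.000e-03  4.000e-03  4.000e-03  9.000e-03
   7.000e-03 -2.000e-03 -3.000e-03]
 [ 4.000e-03  8.000e-03  9.000e-03  7.000e-03 -2.000e-03  4.000e-03
   6.000e-03 -0.000e+00 -2.000e-03]
 [ 6.000e-03  6.000e-03  4.900e-02  6.000e-03  6.000e-03  2.000e-03
   8.000e-03  0.000e+00 -3.000e-03]
 [ 1.000e-02  4.200e-02  4.000e-02  2.900e-02  2.500e-02  2.900e-02
   4.100e-02  1.322e+00 -1.000e-03]
 [ 4.000e-03  1.000e-02  2.000e-03  3.000e-03  5.000e-03  4.000e-03
   9.000e-03 -4.000e-03 -3.000e-03]
 [-2.000e-03 -2.000e-03 -1.000e-03  2.000e-03 -4.000e-03  1.000e-03
   1.000e-03 -1.000e-03  1.000e-03]
 [ 2.000e-03  4.000e-03 -5.000e-03 -6.000e-03 -2.000e-03 -2.000e-03
   1.000e-03  6.000e-03 -0.000e+00]
 [-0.000e+00  2.000e-03  1.000e-03 -1.000e-03 -0.000e+00  3.000e-03
  -2.000e-03  7.000e-03 -4.000e-03]
 [-3.000e-03 -4.000e-03  1.000e-03 -1.000e-03 -2.000e-03  3.000e-03
  -5.000e-03 -5.000e-03  2.000e-03]]
```

View pics/rest.png

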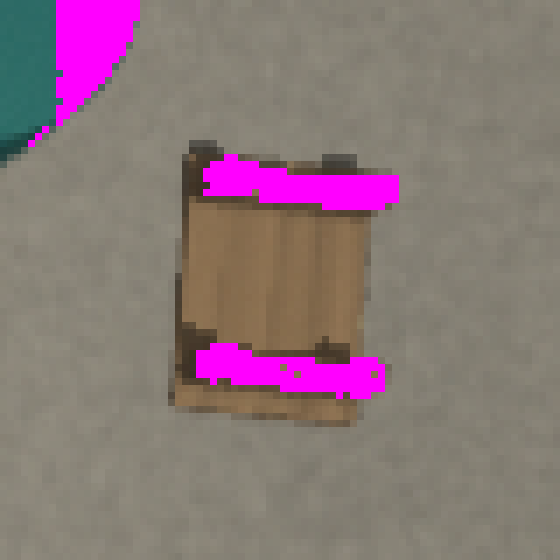

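```bash
cat >> h.py <<'E'
def plan(target,yaw=None):
    """shift (mm, current tool axes) to target TCP and, if given, turn making tool x down and tool y at yaw deg (mod 180)"""
    o=manip.get_obs();Rm=R.from_quat(o["ee_rot"]).as_matrix();p=o["position"]
    d=np.array(target)-p
    print("pos",np.round(p,4),"y-yaw",round(angdeg(Rm[:,1]),2),"xaxis",np.round(Rm[:,0],4),"q",np.round(o["joint_pos"],2),"F",np.round(o["ft_force"],1),"w",round(o["grip_width"],3),"t",o["clock"])
    print("shift mm tool:",np.round(Rm.T@d*1000,1))
    if yaw is not None:
        cand=[]
        for k in (0,180):
            a=np.radians(yaw+k); y=np.array([np.cos(a),np.sin(a),0]);x=np.array([0,0,-1.]);T=np.stack([x,y,np.cross(x,y)],1)
            rv=R.from_matrix(Rm.T@T).as_rotvec();cand.append(rv)
        for rv in sorted(cand,key=np.linalg.norm): print("turn tool:",np.round(rv,3))
E
python3 - <<'E'
from h import *
o=manip.get_obs();print(np.round(R.from_quat(o["ee_rot"]).as_matrix(),3))
plan((0.519,0.037,0.23))
c=cam("top");P=cloud(c)
hi=(abs(P[...,0]-0.484)<0.09)&(P[...,1]<-0.20)&(P[...,1]>-0.33)&(P[...,2]>0.024)&(P[...,2]<0.06)
q=P[hi][:,:2];print("supports",cv2.minAreaRect(q.astype(np.float32)),q.mean(0))
for s in (1,-1):
    k=q[(q[:,0]-0.484)*s>0];mu=k.mean(0);w,V=np.linalg.eigh(np.cov((k-mu).T));print(mu,angdeg(V[:,1]),len(k))
hsv=cv2.cvtColor(c["color"],cv2.COLOR_BGR2HSV)
n=(abs(P[...,0]-0.484)<0.08)&(P[...,1]<-0.19)&(P[...,1]>-0.33)&(hsv[...,1]>70)
wood=n&(P[...,2]<0.02);q=px2plane(c,wood,0.008);print("plate",cv2.minAreaRect(q.astype(np.float32)),len(q))
E
```

```text
[[ 0.     0.309  0.951]
 [ 0.     0.951 -0.309]
 [-1.     0.     0.   ]]
pos [0.1929 0.5945 0.2313] y-yaw 72.02 xaxis [ 0.e+00  1.e-04 -1.e+00] q [-1.28  0.33 -0.06  1.46  0.02  1.35 -0.09] F [ 0.3 -0.2  0.6] w 1.0 t 0.75
shift mm tool: [   1.3 -429.6  482.2]
supports ((0.4853200912475586, -0.2571093440055847), (0.06001953035593033, 0.07493481785058975), 84.47126007080078) [ 0.48518878 -0.25769744]
[ 0.5161561  -0.26034393] 85.14520394517882 128
[ 0.45269847 -0.2549208 ] 85.07151372315924 122
plate ((0.4841797947883606, -0.2566061019897461), (0.06434167921543121, 0.08945463597774506), 84.76160430908203) 722
```

Rest centre is (0.484,-0.257) with its x axis at -4.9°. The stand axis is (0.519,0.037) with its front at 7.3°. The label is at 111°, so it needs about -104° (clockwise). I'll go above the press point (0.533,0.078) with the fingers closed.

```bash
python3 -m handwheel '0 -24 30 0 0 0 0;0 -24 30 0 0 0 0;0 -24 30 0 0 0 0;0 -24 30 0 0 0 0;0 -24 30 0 0 0 0;0 -24 30 0 0 0 0;0 -24 30 0 0 0 0;0 -24 30 0 0 0 0' 40; python3 - <<'E'
from h import *
plan((0.5326,0.0781,0.16),72)
E
```

```text
clock: 1.6
position: [0.3626, 0.3364, 0.2315]
ee_rot: [0.111, 0.698, -0.11, 0.698]
ft_force: [1.7, 1.0, 1.1]
grip_width: -0.003
pos [0.3626 0.3364 0.2315] y-yaw 72.02 xaxis [ 3.e-04  6.e-04 -1.e+00] q [-0.95  0.04  0.12  1.8  -0.01  1.3   0.42] F [1.7 1.  1.1] w -0.003 t 1.6
shift mm tool: [  71.4 -193.2  241.4]
turn tool: [ 0.     0.    -0.001]
turn tool: [-3.141e+00  1.000e-03  0.000e+00]
```

```bash
python3 -m handwheel '0 -24 30 0 0 0 0;0 -24 30 0 0 0 0;0 -24 30 0 0 0 0;5 -24 30 0 0 0 0;5 -24 30 0 0 0 0;15 -24 30 0 0 0 0;20 -24 30 0 0 0 0;15 -24 30 0 0 0 0' 40; python3 - <<'E'
from h import *
plan((0.5326,0.0781,0.13),72)
E
```

```text
clock: 2.4
position: [0.5315, 0.0798, 0.1706]
ee_rot: [0.11, 0.698, -0.11, 0.699]
ft_force: [0.0, 0.3, 0.4]
grip_width: 0.0
pos [0.5315 0.0798 0.1706] y-yaw 72.04 xaxis [ 2.e-04  3.e-04 -1.e+00] q [-0.6   0.18  0.41  1.79 -0.08  1.18  1.09] F [0.  0.3 0.4] w 0.0 t 2.4
shift mm tool: [40.6 -1.3  1.6]
turn tool: [ 0.001  0.    -0.   ]
turn tool: [-3.141e+00  1.000e-03  0.000e+00]
```

```bash
python3 -m handwheel '20 -1 1 0 0 0 0;20 0 0 0 0 0 0;6 0 0 0 0 0 0;1 0 0 0 0 0 0;0 0 0 0 0 0 0'; python3 -m handwheel '2 0 0 0 0 0 0;1 0 0 0 0 0 0;0 0 0 0 0 0 0'
```

```text
clock: 2.9
position: [0.5319, 0.0802, 0.1251]
ee_rot: [0.111, 0.698, -0.11, 0.699]
ft_force: [-0.3, -1.0, -0.1]
grip_width: -0.003
clock: 3.2
position: [0.5317, 0.08, 0.1216]
ee_rot: [0.111, 0.698, -0.11, 0.699]
ft_force: [0.2, 0.2, 0.1]
grip_width: 0.002
```

```bash
python3 -m handwheel '1 -1 1 0 0 0 0;1 0 0 0 0 0 0;0 0 0 0 0 0 0'; python3 -m handwheel '1 0 0 0 0 0 0;0 0 0 0 0 0 0'; python3 -m handwheel '1 0 0 0 0 0 0;0 0 0 0 0 0 0'
```

```text
clock: 3.5
position: [0.5322, 0.0785, 0.1192]
ee_rot: [0.111, 0.698, -0.111, 0.698]
ft_force: [0.1, -0.1, 0.3]
grip_width: 0.0
clock: 3.7
position: [0.5322, 0.0786, 0.1182]
ee_rot: [0.111, 0.698, -0.11, 0.698]
ft_force: [0.2, 1.0, -0.1]
grip_width: -0.001
clock: 3.9
position: [0.5329, 0.0785, 0.1181]
ee_rot: [0.111, 0.698, -0.11, 0.699]
ft_force: [0.0, -0.2, 6.3]
grip_width: -0.0
```

```bash
python3 -m handwheel '0.7 0 0 0 0 0 0;0 0 0 0 0 0 0'; python3 -m handwheel '0 -0.2 4.3 0.1 0 0 0;0 -0.2 4.3 0.1 0 0 0;0 -0.2 4.3 0.1 0 0 0'
```

```text
clock: 4.1
position: [0.5333, 0.0785, 0.118]
ee_rot: [0.111, 0.698, -0.11, 0.699]
ft_force: [-0.3, -2.0, 10.1]
grip_width: -0.001
clock: 4.4
position: [0.5451, 0.0727, 0.1181]
ee_rot: [0.216, 0.673, -0.215, 0.674]
ft_force: [-0.7, -0.3, 10.2]
grip_width: 0.001
```

```bash
python3 -m handwheel '0 -0.3 4.3 0.1 0 0 0;0 -0.3 4.3 0.1 0 0 0;0 -0.3 4.3 0.1 0 0 0;0 -0.3 4.3 0.1 0 0 0;0 -0.3 4.3 0.1 0 0 0;0 -0.3 4.3 0.1 0 0 0'; python3 - <<'E'
from h import *
plan((0.519,0.037,0.118))
c=cam("top");cv2.imwrite("pics/t1.png",cv2.resize(c["color"][180:300,290:450],None,fx=4,fy=4))
E
```

```text
clock: 5.0
position: [0.561, 0.0532, 0.1182]
ee_rot: [0.406, 0.579, -0.403, 0.581]
ft_force: [3.4, 1.1, 5.7]
grip_width: -0.0
pos [0.561  0.0532 0.1182] y-yaw 20.26 xaxis [ 0.0046  0.0017 -1.    ] q [-0.64  0.31  0.55  1.79 -0.18  1.08  0.33] F [3.4 1.1 5.7] w -0.0 t 5.0
shift mm tool: [ -0.1 -45.    0.7]
```

View pics/t1.png

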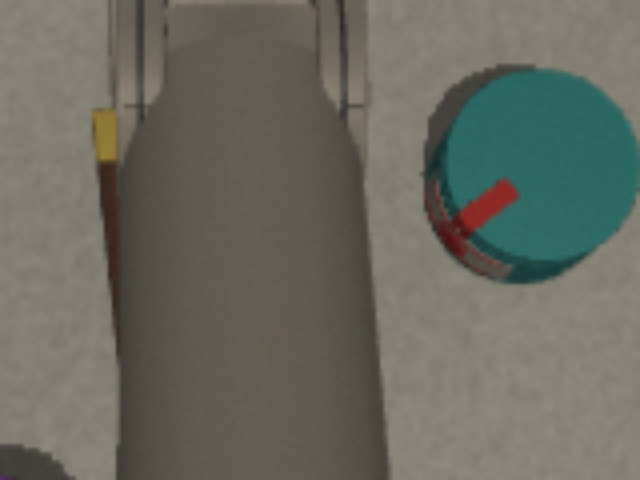

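The arm hides the jar from the top camera. I'll check its progress with the scene and wrist cameras.

```bash
python3 -m handwheel '0.5 0.5 0 0 0 0 0;0 0 0 0 0 0 0'; python3 - <<'E'
from h import *
c=cam("scene");d=cam("wrist")
a=cv2.resize(c["color"][180:300,230:390],(640,480),interpolation=cv2.INTER_CUBIC);b=cv2.resize(d["color"],(640,480))
cv2.imwrite("pics/s1.png",cv2.resize(np.hstack([a,b]),(800,300)))
E
```

```text
clock: 5.25
position: [0.5612, 0.0528, 0.1181]
ee_rot: [0.404, 0.58, -0.402, 0.582]
ft_force: [0.6, 0.1, 13.8]
grip_width: -0.0
```

View pics/s1.png

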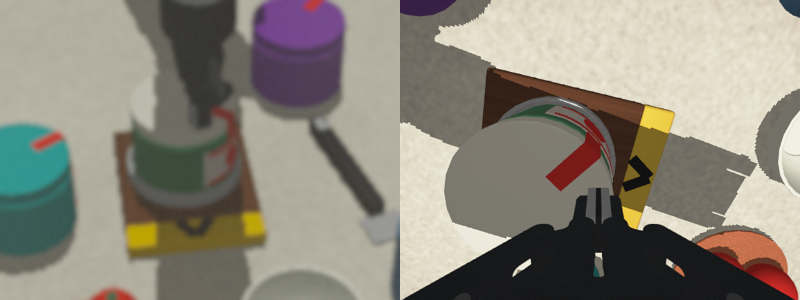

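The wrist view (right) shows the strip rotating with the finger toward the yellow edge. I'll measure the angle from it.

```bash
cat >> h.py <<'E'
def wristjar(save=None):
    c=cam("wrist");hsv=cv2.cvtColor(c["color"],cv2.COLOR_BGR2HSV);P=cloud(c)
    rr=np.hypot(P[...,0]-0.5193,P[...,1]-0.0372)
    red=((hsv[...,0]<8)|(hsv[...,0]>172))&(hsv[...,1]>150)&(rr<0.056)&(P[...,2]>0.110)&(P[...,2]<0.126)
    q=px2plane(c,red,0.118);mu=q.mean(0);w,V=np.linalg.eigh(np.cov((q-mu).T));ax=V[:,1]
    if ax@(mu-[0.5193,0.0372])<0: ax=-ax
    print("n",len(q),"mu",mu,"ang by centre",angdeg(mu-[0.5193,0.0372]),"by axis",angdeg(ax))
    lid=(rr<0.07)&(P[...,2]>0.112)&(P[...,2]<0.124);k=px2plane(c,lid,0.118).astype(np.float32)
    print("lid circle",cv2.minEnclosingCircle(k))
    if save: cv2.imwrite(save,c["color"])
    return c
E
python3 - <<'E'
from h import *
wristjar()
E
```

```text
n 3034 mu [0.53792713 0.06969834] ang by centre 60.17988897964786 by axis 63.06572731581457
lid circle ((0.5187916159629822, 0.03470080718398094), 0.05830902233719826)
```

```bash
python3 -m handwheel '0 -0.3 4.4 0.1 0 0 0;0 -0.3 4.4 0.1 0 0 0;0 -0.3 4.4 0.1 0 0 0;0 -0.3 4.4 0.1 0 0 0;0 0 0 0 0 0 0'; python3 - <<'E'
from h import *
wristjar()
E
```

```text
clock: 5.9
position: [0.5645, 0.0348, 0.1181]
ee_rot: [0.513, 0.487, -0.51, 0.489]
ft_force: [4.3, -0.3, 9.8]
grip_width: -0.002
n 3032 mu [0.55037762 0.05935979] ang by centre 35.490637895989046 by axis 40.18584265832374
lid circle ((0.5193024277687073, 0.034477442502975464), 0.05820564553141594)
```

```bash
python3 -m handwheel '0 0 4.4 0.1 0 0 0;0 -0.3 4.4 0.1 0 0 0;0 -0.3 4.4 0.1 0 0 0;0 -0.3 4.4 0.1 0 0 0;0 -0.3 4.4 0.1 0 0 0;0 0 0 0 0 0 0'; python3 - <<'E'
from h import *
wristjar("pics/w2.png")
E
```

```text
clock: 6.55
position: [0.5578, 0.0133, 0.1181]
ee_rot: [0.618, 0.345, -0.615, 0.347]
ft_force: [4.0, -2.0, 9.9]
grip_width: -0.001
n 2802 mu [0.5576655 0.0406737] ang by centre 5.173589973541929 by axis 11.644764366196295
lid circle ((0.5197402834892273, 0.03417995572090149), 0.058254167437553406)
```

View pics/w2.png

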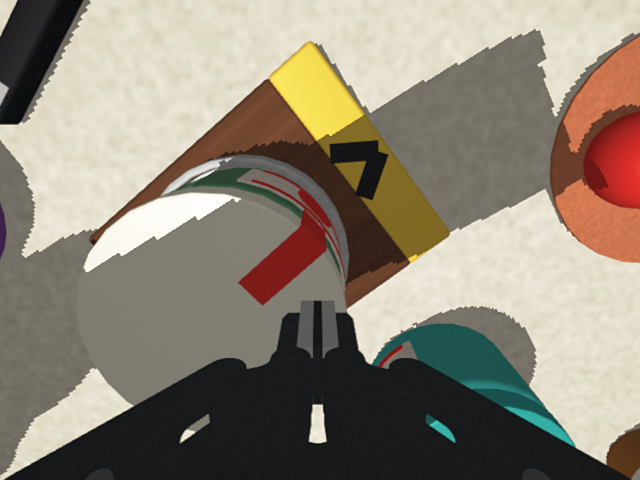

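```bash
python3 -m handwheel '0 0 2.4 0.05 0 0 0;0 0 0 0 0 0 0'; python3 - <<'E'
from h import *
c=wristjar();m,y=yellow(c);k=cv2.findContours(m.astype(np.uint8),cv2.RETR_EXTERNAL,cv2.CHAIN_APPROX_NONE)[0]
print(cv2.minAreaRect(y))
E
```

```text
clock: 6.8
position: [0.5567, 0.0115, 0.1181]
ee_rot: [0.626, 0.33, -0.623, 0.332]
ft_force: [3.3, -2.9, 10.8]
grip_width: -0.001
n 2792 mu [0.55786043 0.03871838] ang by centre 2.2549525213483386 by axis 8.586663477296588
lid circle ((0.5197358727455139, 0.034145787358284), 0.05819561704993248)
((0.6129364967346191, 0.045513834804296494), (0.03287821263074875, 0.14761923253536224), 7.214850425720215)
```

The label matches the stand's front within about 1° in the wrist view (strip about 7–8°, stand 7.2°). I'll lift off and check from the top.

```bash
python3 -m handwheel '-1 0.5 0 0 0 0 0;-2 0 0 0 0 0 0;-5 0 0 0 0 0 0;-20 0 0 0 0 0 0;-30 0 0 0 0 0 0;-30 0 0 0 0 0 0;-30 0 0 0 0 0 0;0 0 0 0 0 0 0'; python3 - <<'E'
from h import *
c=wristjar("pics/w3.png");m,y=yellow(c);print(cv2.minAreaRect(y))
plan((0.5236,0.2273,0.2),18.93+90)
E
```

```text
clock: 7.65
position: [0.5561, 0.012, 0.2379]
ee_rot: [0.626, 0.332, -0.622, 0.332]
ft_force: [-0.1, 0.6, 1.0]
grip_width: 0.004
n 920 mu [0.5579997  0.03899832] ang by centre 2.6605445181493863 by axis 8.701739176440572
lid circle ((0.5197399258613586, 0.033257678151130676), 0.057712431997060776)
((0.6129595041275024, 0.04572947323322296), (0.03302951902151108, 0.14764395356178284), 7.193807125091553)
pos [0.5553 0.0122 0.2358] y-yaw -33.97 xaxis [ 0.0026  0.0012 -1.    ] q [-0.78  0.2   0.78  1.68 -0.15  1.32 -0.57] F [-0.8  1.3 -0.9] w 0.006 t 7.7
shift mm tool: [  35.9 -146.5 -160.6]
turn tool: [ 0.648 -0.003 -0.001]
turn tool: [-2.494e+00  1.000e-03 -4.000e-03]
```

View pics/w3.png

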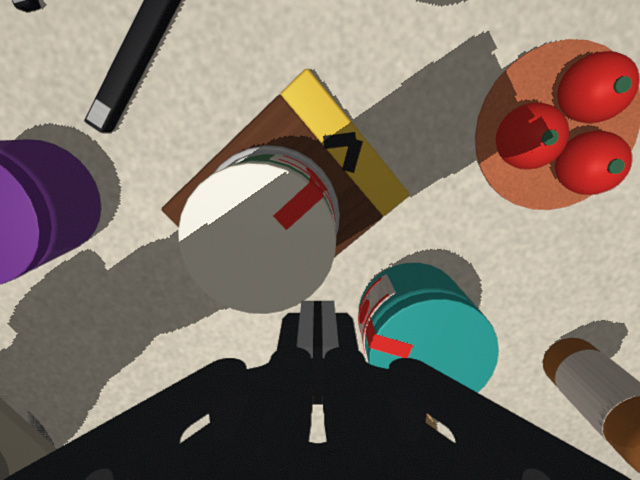

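Jar done. The strip points at the arrow from (275,220) to (325,185), and the wrist measurement stays within 1.5° of the stand. Next I'll go above the spatula and turn the gripper across it.

```bash
python3 -m handwheel '0 -24 -27 0 0 0 40;0 -24 -27 0 0 0 60;0 -24 -27 0 0 0 60;0 -24 -27 0 0 0 60;0 -24 -27 0 0 0 60;0 -24 -27 0 0 0 60;0 0 0 0.13 0 0 60;0 0 0 0.13 0 0 60'; python3 -m handwheel '0 0 0 0.13 0 0 60;0 0 0 0.13 0 0 60;0 0 0 0.13 0 0 60;0 0 0 0 0 0 60'; python3 - <<'E'
from h import *
plan((0.5236,0.2273,0.12),19.5+90)
c=cam("wrist");P=cloud(c);hsv=cv2.cvtColor(c["color"],cv2.COLOR_BGR2HSV);cv2.imwrite("pics/w4.png",c["color"])
for r in cams.outline_of("wrist","spatula"):
    m=r["region"];q=px2plane(c,m,0.015);print(r["conf"],r["box"],cv2.minAreaRect(q.astype(np.float32)))
E
```

```text
clock: 8.5
position: [0.5246, 0.2281, 0.2326]
ee_rot: [-0.661, -0.247, 0.663, -0.248]
ft_force: [0.6, -1.0, -0.2]
grip_width: 0.705
clock: 8.9
position: [0.525, 0.2268, 0.2329]
ee_rot: [-0.697, -0.114, 0.698, -0.115]
ft_force: [-0.5, -0.1, -0.3]
grip_width: 0.701
pos [0.525  0.2268 0.2329] y-yaw -71.33 xaxis [-0.0017 -0.0011 -1.    ] q [-1.11  0.25  0.74  1.64 -0.17  1.32 -1.59] F [-0.5 -0.1 -0.3] w 0.701 t 8.9
shift mm tool: [112.9  -1.    1. ]
turn tool: [-0.014  0.002 -0.001]
turn tool: [ 3.127e+00 -1.000e-03 -3.000e-03]
0.87 [291.2, 101.5, 48.9, 205.1] ((0.5221949219703674, 0.22471942007541656), (0.2007625252008438, 0.046462345868349075), 19.758371353149414)
0.81 [93.2, 145.7, 143.9, 120.3] ((0.4798823595046997, 0.36061978340148926), (0.1494903862476349, 0.036528464406728745), 68.61215209960938)
```

View pics/w4.png

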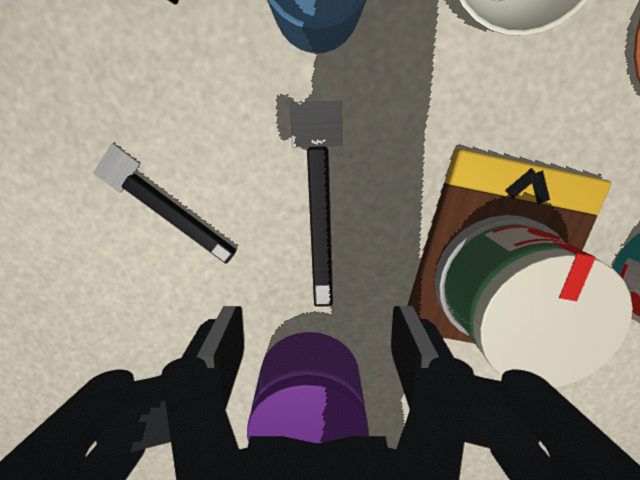

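The spatula lies vertically at column ~318, between the pads. Both cameras agree within 3 mm, about (0.523,0.226) at 19.6°. I'll descend.

```bash
python3 -m handwheel '40 0 2 -0.01 0 0 60;40 0 0 0 0 0 60;40 0 0 0 0 0 60;40 0 0 0 0 0 60;30 0 0 0 0 0 60;20 0 0 0 0 0 60;0 0 0 0 0 0 60'; python3 - <<'E'
from h import *
plan((0.523,0.226,0.003),109.6)
E
```

```text
clock: 9.7
position: [0.5218, 0.2252, 0.0212]
ee_rot: [-0.695, -0.119, 0.699, -0.121]
ft_force: [-0.9, -0.2, 0.4]
grip_width: 0.703
pos [0.5218 0.2252 0.0212] y-yaw -70.48 xaxis [-0.0045 -0.0029 -1.    ] q [-1.01  0.49  0.64  1.85 -0.36  0.93 -1.44] F [-0.9 -0.2  0.4] w 0.703 t 9.7
shift mm tool: [18.2 -0.4 -1.5]
turn tool: [-0.001  0.005 -0.001]
turn tool: [ 3.14e+00 -2.00e-03 -8.00e-03]
```

```bash
python3 -m handwheel '10 0 -1 0 0.005 0 60;5 0 0 0 0 0 60;2 0 0 0 0 0 60;0 0 0 0 0 0 60'; python3 -m handwheel '0 0 0 0 0 0 30;0 0 0 0 0 0 10;0 0 0 0 0 0 10;0 0 0 0 0 0 10;0 0 0 0 0 0 10;0 0 0 0 0 0 10' 60
```

```text
clock: 10.1
position: [0.525, 0.2267, 0.0074]
ee_rot: [0.699, 0.119, -0.695, 0.119]
ft_force: [0.5, -1.0, 0.7]
grip_width: 0.709
clock: 10.7
position: [0.5252, 0.2268, 0.0077]
ee_rot: [0.699, 0.119, -0.695, 0.118]
ft_force: [-0.4, -0.8, 6.1]
grip_width: 0.214
```

```bash
python3 -m handwheel '-3 0 0 0 0 0 10;-5 0 0 0 0 0 10;-10 0 0 0 0 0 10;-20 0 0 0 0 0 10;-40 0 0 0 0 0 10;-40 0 0 0 0 0 10;0 0 0 0 0 0 10'; python3 - <<'E'
from h import *
plan((0.525,0.2267,0.15),109.6)
c=cam("scene");cv2.imwrite("pics/s2.png",cv2.resize(c["color"][150:310,280:480],(800,600),interpolation=cv2.INTER_CUBIC))
c=cam("wrist");cv2.imwrite("pics/w5.png",c["color"])
E
```

```text
clock: 11.4
position: [0.5272, 0.2272, 0.131]
ee_rot: [0.702, 0.12, -0.693, 0.117]
ft_force: [1.6, -0.1, -2.0]
grip_width: 0.214
pos [0.5272 0.2272 0.131 ] y-yaw -70.69 xaxis [ 0.0117  0.0066 -0.9999] q [-1.08  0.34  0.71  1.77 -0.25  1.11 -1.52] F [ 1.6 -0.1 -2. ] w 0.214 t 11.4
shift mm tool: [-19.   -0.3   2. ]
turn tool: [-0.005 -0.013  0.002]
turn tool: [3.137 0.004 0.021]
```

View pics/s2.png

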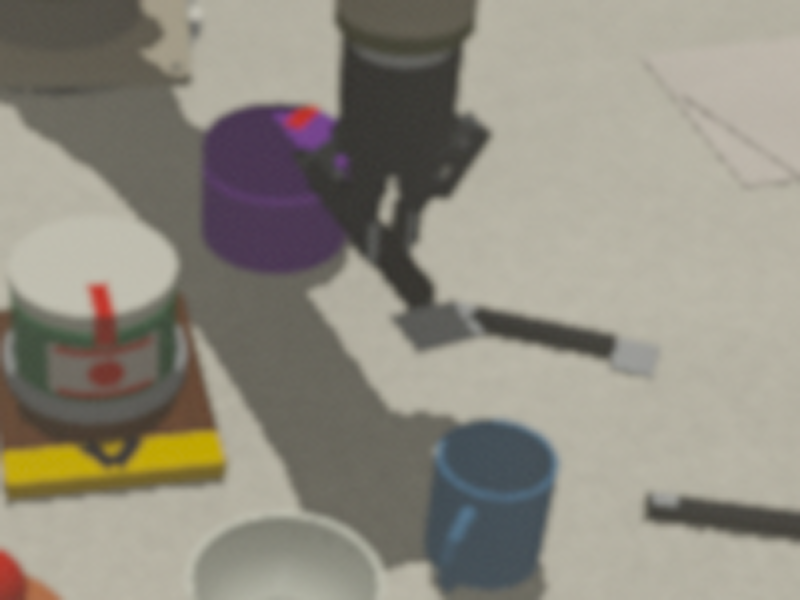

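View pics/w5.png

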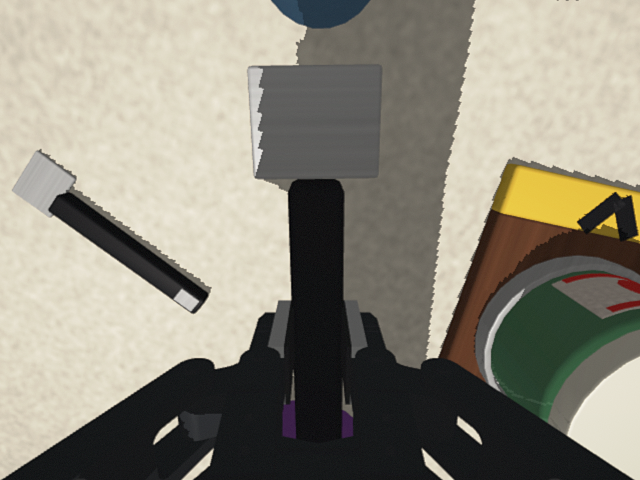

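The spatula is held: blade at wrist (315,120), jar label square to the front in the scene view. I'll measure the spatula's tilt in the grip.

```bash
cat >> h.py <<'E'
def heldspat(c=None):
    c=c or cam("wrist");P=cloud(c);o=manip.get_obs();Rm=R.from_quat(o["ee_rot"]).as_matrix()
    L=(P-o["position"])@Rm   # tool coords
    along=L[...,2];out=L[...,1];dep=L[...,0]
    s=-1 
    g=(c["depth"]>0)&(abs(out)<0.009)&(abs(along)<0.14)&(dep<0.02)&(dep>-0.04)
    h=g&(abs(along)>0.016)&(abs(along)<0.055);b=g&(abs(along)>0.068)
    print("sign along",np.sign(np.median(along[b])) if b.any() else None)
    for n,m in(("handle",h),("blade",b)):
        if m.sum()>30:
            f=np.polyfit(along[m],P[...,2][m],1);print(n,m.sum(),"slope z/along",f[0],"z at med",np.median(P[...,2][m]),"dep med",np.median(dep[m]),"along range",np.percentile(along[m],[1,99]))
            f=np.polyfit(along[m],dep[m],1);print("  slope dep/along",f[0], "at0",f[1])
    w=(c["depth"]>0)&(abs(out)<0.03)&(abs(along)>0.068)&(abs(along)<0.14)&(dep<0.02)&(dep>-0.03)
    q=L[w];print("blade lateral mean",q[:,1].mean(),"range",np.percentile(q[:,1],[1,99]),"along",np.percentile(q[:,2],[0.5,99.5]))
E
python3 - <<'E'
from h import *
heldspat()
E
```

```text
sign along -1.0
handle 8103 slope z/along -0.0028925007515988783 z at med 0.13949050930788934 dep med -0.014382573049164496 along range [-0.05445725  0.04963957]
  slope dep/along -0.002061456954442691 at0 -0.01437942284652432
blade 4384 slope z/along 0.0024464890807270293 z at med 0.12374616447051796 dep med 0.001730742987017057 along range [-0.09802366 -0.06836175]
  slope dep/along -0.007399719654958607 at0 0.0011135395425286739
blade lateral mean -0.00036469831788778353 range [-0.02372295  0.02291742] along [-0.09813793 -0.0681774 ]
```

```bash
python3 - <<'E'
from h import *
plan((0.4843,-0.257,0.15),-4.9+90); heldspat(); plan((0.4843,-0.257,0.15),-4.9+90)
E
```

```text
pos [0.5239 0.2265 0.1251] y-yaw -70.63 xaxis [ 0.0045  0.0021 -1.    ] q [-1.08  0.35  0.71  1.77 -0.25  1.11 -1.52] F [-0.1 -0.1 -1.5] w 0.212 t 11.55
shift mm tool: [-26.1 443.  197.6]
turn tool: [ 0.424 -0.005  0.002]
turn tool: [-2.718e+00 -2.000e-03 -7.000e-03]
sign along -1.0
handle 8154 slope z/along -0.0008983853211690226 z at med 0.1382636265656238 dep med -0.013850913250169374 along range [-0.054393   0.0497731]
  slope dep/along -0.0027934527856613225 at0 -0.01385726331851018
blade 4346 slope z/along 0.004283560594398717 z at med 0.1223579093557669 dep med 0.002326991173630148 along range [-0.09768152 -0.06834975]
  slope dep/along -0.007975432685691284 at0 0.0016720520090085132
blade lateral mean -0.00045266788230656903 range [-0.02384326  0.02277326] along [-0.09781987 -0.06805743]
pos [0.5236 0.2262 0.1244] y-yaw -70.64 xaxis [ 0.0035  0.0012 -1.    ] q [-1.08  0.35  0.71  1.77 -0.25  1.11 -1.52] F [-0.1  0.7 -1.6] w 0.217 t 11.6
shift mm tool: [-26.4 442.9 197.2]
turn tool: [ 0.423 -0.004  0.001]
turn tool: [-2.718e+00 -1.000e-03 -5.000e-03]
```

The spatula is level and centred within 2 mm, its underside about 6 mm below the TCP. I'll raise it, carry it across at z≈0.2, and turn it 0.42 rad.

```bash
python3 -m handwheel '-30 0 0 0 0 0 10;-35 5 2 0 0 0 10;-10 20 9 0 0 0 10;0 34 15 0 0 0 10;0 37 16.5 0 0 0 10;0 37 16.5 0 0 0 10;0 37 16.5 0 0 0 10;0 37 16.5 0 0 0 10'; python3 -m handwheel '0 37 16.5 0 0 0 10;0 37 16.5 0 0 0 10;0 37 16.5 0 0 0 10;0 37 16.5 0 0 0 10;0 37 16.5 0 0 0 10;0 30 14 0 0 0 10;0 20 9 0 0 0 10;0 5 2 0 0 0 10'; python3 -m handwheel '0 0 0 0.106 0 0 10;0 0 0 0.106 0 0 10;0 0 0 0.106 0 0 10;0 0 0 0.106 0 0 10;0 0 0 0 0 0 10'; python3 - <<'E'
from h import *
plan((0.4843,-0.257,0.15),-4.9+90)
E
```

```text
clock: 12.4
position: [0.5047, -0.0011, 0.1986]
ee_rot: [0.698, 0.119, -0.696, 0.119]
ft_force: [0.3, 0.6, -1.8]
grip_width: 0.212
clock: 13.2
position: [0.4821, -0.2643, 0.1981]
ee_rot: [0.698, 0.117, -0.696, 0.117]
ft_force: [-0.7, 0.3, -1.2]
grip_width: 0.215
clock: 13.7
position: [0.4838, -0.2605, 0.1982]
ee_rot: [0.707, -0.03, -0.705, -0.031]
ft_force: [1.0, -0.0, -0.9]
grip_width: 0.218
pos [ 0.4838 -0.2605  0.1982] y-yaw -94.98 xaxis [ 0.003  0.002 -1.   ] q [-0.52  0.32  1.12  1.75 -0.3   1.26 -0.98] F [ 1.  -0.  -0.9] w 0.218 t 13.7
shift mm tool: [48.2 -3.4 -0.1]
turn tool: [-0.001 -0.003  0.002]
turn tool: [3.14  0.004 0.004]
```

```bash
python3 -m handwheel '30 -3 -1.5 0 0 0 10;20 0 0 0 0 0 10;0 0 0 0 0 0 10'; python3 - <<'E'
from h import *
c=cam("wrist");cv2.imwrite("pics/w6.png",c["color"]);P=cloud(c)
hi=(abs(P[...,0]-0.484)<0.06)&(P[...,1]<-0.20)&(P[...,1]>-0.31)&(P[...,2]>0.024)&(P[...,2]<0.06)
q=P[hi];print(len(q))
for s in(1,-1):
    k=q[(q[:,0]-0.484)*s>0]
    if len(k): print(k.mean(0),np.percentile(k,[1,99],axis=0))
plan((0.486,-0.257,0.1),85.1)
heldspat(c)
E
```

```text
clock: 14.0
position: [0.4845, -0.257, 0.1465]
ee_rot: [-0.706, 0.028, 0.707, 0.03]
ft_force: [0.9, -0.2, -1.4]
grip_width: 0.209
1445
[ 0.51583266 -0.27275886  0.04295511] [[ 0.50820985 -0.29404811  0.0247774 ]
 [ 0.52278412 -0.23490182  0.05017211]]
[ 0.45337811 -0.26610619  0.04145636] [[ 0.44533285 -0.28826918  0.02455636]
 [ 0.45930358 -0.22951067  0.0501511 ]]
pos [ 0.4851 -0.2579  0.1482] y-yaw -94.79 xaxis [ 0.002   0.0023 -1.    ] q [-0.48  0.38  1.08  1.81 -0.36  1.17 -0.94] F [ 0.5 -0.5 -0.2] w 0.212 t 14.05
shift mm tool: [48.2 -0.9 -0.7]
turn tool: [ 0.002 -0.002  0.002]
turn tool: [-3.14e+00 -4.00e-03 -3.00e-03]
sign along -1.0
handle 8284 slope z/along 0.005167992122145833 z at med 0.15961533761368185 dep med -0.011433337267926523 along range [-0.05446293  0.05076038]
  slope dep/along -0.006960465228766265 at0 -0.011480294315666538
blade 4220 slope z/along 0.010691501451651913 z at med 0.1433282044977414 dep med 0.004977793985195515 along range [-0.09675709 -0.06819992]
  slope dep/along -0.012481669999187182 at0 0.003956318035583489
blade lateral mean -0.0011782523337140877 range [-0.02455993  0.02207226] along [-0.09690547 -0.06816539]
```

View pics/w6.png

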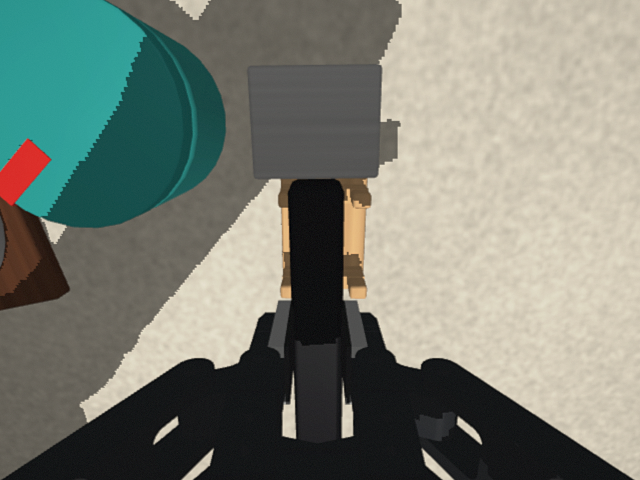

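In the wrist view the spatula is above the rest, with the rest visible on both sides at columns 281–370 and rows 178–298. The wrist puts the rest centre at y≈-0.2617 and the top camera at -0.257. I'll aim for -0.2595, well within the ±8 mm notch play, and stop just above the ears.

```bash
python3 -m handwheel '30 2 -0.5 0 0 0 10;30 0 0 0 0 0 10;20 0 0 0 0 0 10;5 0 0 0 0 0 10;0 0 0 0 0 0 10;0 0 0 0 0 0 10'; python3 - <<'E'
from h import *
c=cam("wrist");cv2.imwrite("pics/w7.png",c["color"])
plan((0.486,-0.2595,0.06),85.1)
heldspat(c)
P=cloud(c)
hi=(abs(P[...,0]-0.484)<0.06)&(P[...,1]<-0.20)&(P[...,1]>-0.31)&(P[...,2]>0.040)&(P[...,2]<0.052)
for s in(1,-1):
    k=P[hi];k=k[(k[:,0]-0.484)*s>0];
    if len(k): print(len(k),np.percentile(k,[1,99],axis=0))
c=cam("scene");cv2.imwrite("pics/s3.png",cv2.resize(c["color"][170:290,130:290],(800,600),interpolation=cv2.INTER_CUBIC))
E
```

```text
clock: 14.65
position: [0.4874, -0.261, 0.0656]
ee_rot: [0.709, -0.03, -0.704, -0.031]
ft_force: [-1.0, -0.0, -0.3]
grip_width: 0.212
pos [ 0.4874 -0.261   0.0656] y-yaw -94.91 xaxis [ 0.0068  0.0012 -1.    ] q [-0.38  0.49  0.98  1.88 -0.48  1.02 -0.85] F [ 0.3  0.3 -0.7] w 0.217 t 14.7
shift mm tool: [ 5.6 -1.3  1.6]
turn tool: [-0.    -0.007  0.002]
turn tool: [3.141e+00 3.000e-03 1.000e-02]
sign along -1.0
handle 8179 slope z/along -0.002383471087964243 z at med 0.07886691582912897 dep med -0.013200856839024723 along range [-0.05446174  0.05005105]
  slope dep/along -0.004297538169983047 at0 -0.013224149544473542
blade 4311 slope z/along 0.0019579467618551488 z at med 0.06306071219522946 dep med 0.0030880190259954146 along range [-0.09743455 -0.06819984]
  slope dep/along -0.008633784580051493 at0 0.002378655390798966
blade lateral mean -0.00025209021975079754 range [-0.02364737  0.02298241] along [-0.09755648 -0.06814092]
1370 [[ 0.50909231 -0.29369563  0.04036819]
 [ 0.52270422 -0.23505492  0.05030099]]
```

View pics/w7.png

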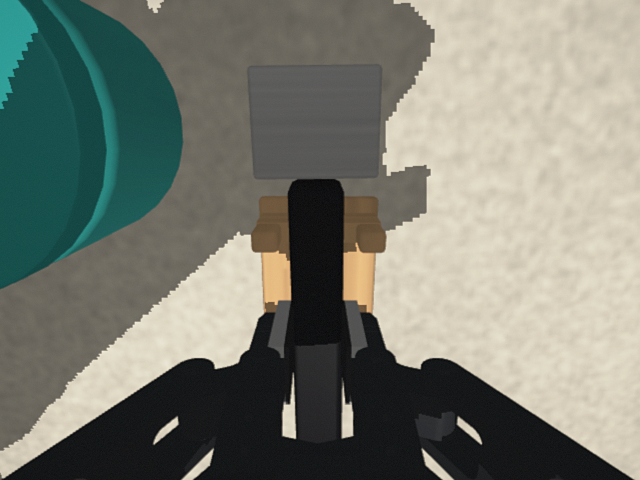

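View pics/s3.png

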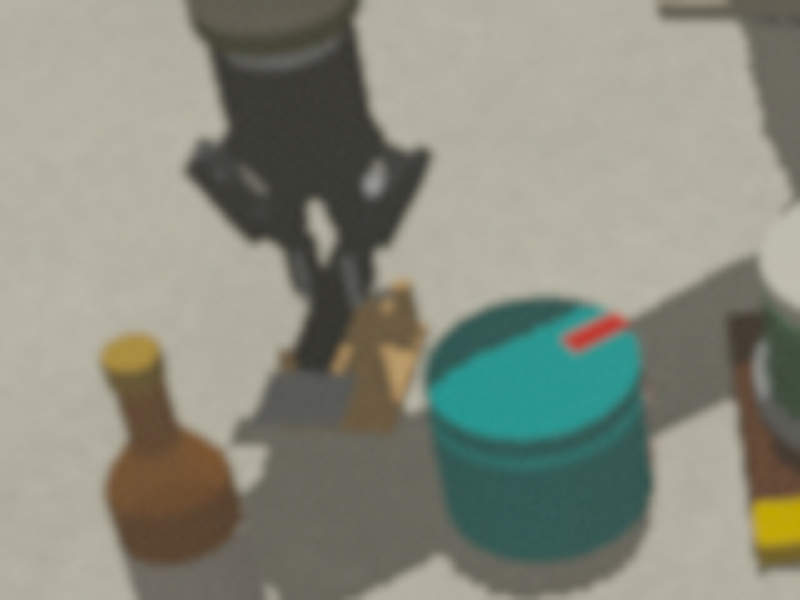

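The handle (columns 288–343) is centred between the ears (251–386). Lowering further.

```bash
python3 -m handwheel '10 0 0 0 -0.006 0 10;8 0 0 0 0 0 10;4 0 0 0 0 0 10;0 0 0 0 0 0 10'; python3 -m handwheel '2 0 0 0 0 0 10;1.5 0 0 0 0 0 10;0 0 0 0 0 0 10'
```

```text
clock: 15.15
position: [0.486, -0.2603, 0.0412]
ee_rot: [-0.705, 0.03, 0.707, 0.031]
ft_force: [0.5, -0.1, -0.7]
grip_width: 0.213
clock: 15.45
position: [0.4866, -0.2605, 0.0385]
ee_rot: [-0.706, 0.03, 0.707, 0.031]
ft_force: [0.6, -0.1, -0.5]
grip_width: 0.211
```

```bash
python3 -m handwheel '1.5 0 0 0 0 0 10;0 0 0 0 0 0 10;0 0 0 0 0 0 10'; python3 -m handwheel '1 0 0 0 0 0 10;0 0 0 0 0 0 10;0 0 0 0 0 0 10'
```

```text
clock: 15.75
position: [0.4867, -0.2606, 0.0377]
ee_rot: [-0.706, 0.03, 0.707, 0.031]
ft_force: [-3.1, 0.7, 7.0]
grip_width: 0.214
clock: 16.05
position: [0.4867, -0.2606, 0.0376]
ee_rot: [-0.706, 0.029, 0.707, 0.032]
ft_force: [-8.3, 5.4, 21.8]
grip_width: 0.215
```

```bash
python3 -m handwheel '-1 0 0 0 0 0 10;0 0 0 0 0 0 10;0 0 0 0 0 0 10'; python3 - <<'E'
from h import *
c=cam("wrist");cv2.imwrite("pics/w8.png",c["color"]);heldspat(c)
E
```

```text
clock: 16.35
position: [0.4868, -0.2606, 0.0377]
ee_rot: [-0.706, 0.03, 0.707, 0.031]
ft_force: [-4.3, 1.4, 9.3]
grip_width: 0.215
sign along -1.0
handle 8191 slope z/along -0.0005611264270998869 z at med 0.05095044658730313 dep med -0.013271604281202581 along range [-0.05440705  0.05028308]
  slope dep/along 0.001428376338769616 at0 -0.013235799552322623
blade 4350 slope z/along 0.0008736595990764282 z at med 0.03503776650426642 dep med 0.0025754847935761348 along range [-0.09739573 -0.06821229]
  slope dep/along 7.980485204493747e-06 at0 0.0025842136175726962
blade lateral mean -0.0003204760559669018 range [-0.02372387  0.02296394] along [-0.09762602 -0.06816062]
```

View pics/w8.png

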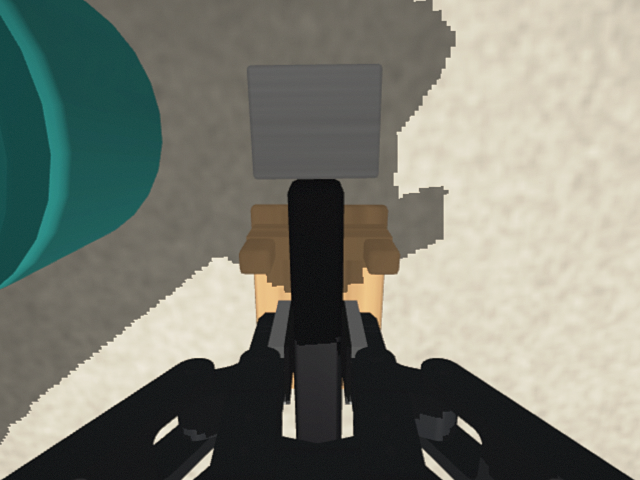

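The spatula is seated: handle top at z≈0.051 (expected 0.050), level, and centred between the ears. I'll release slowly and retreat.

```bash
python3 -m handwheel '-0.5 0 0 0 0 0 10;0 0 0 0 0 0 18;0 0 0 0 0 0 24;0 0 0 0 0 0 32;0 0 0 0 0 0 40;0 0 0 0 0 0 44;0 0 0 0 0 0 44' 20; python3 -m handwheel '-3 0 0 0 0 0 44;-8 0 0 0 0 0 44;-20 0 0 0 0 0 44;-40 0 0 0 0 0 44;-40 0 0 0 0 0 44;-40 0 0 0 0 0 44;0 0 0 0 0 0 44'; python3 - <<'E'
from h import *
c=cam("wrist");cv2.imwrite("pics/w9.png",c["color"]);plan((0.486,-0.26,0.2),85.1)
E
```

```text
clock: 17.1
position: [0.4866, -0.2605, 0.0375]
ee_rot: [-0.706, 0.03, 0.707, 0.031]
ft_force: [-0.0, 1.2, -0.8]
grip_width: 0.517
clock: 17.8
position: [0.4886, -0.2626, 0.1939]
ee_rot: [0.709, -0.03, -0.704, -0.031]
ft_force: [0.5, -0.4, 0.3]
grip_width: 0.516
pos [ 0.4879 -0.2616  0.1914] y-yaw -94.94 xaxis [ 0.0034  0.0016 -1.    ] q [-0.51  0.34  1.12  1.75 -0.32  1.25 -0.97] F [ 0.1 -0.  -0.4] w 0.518 t 17.85
shift mm tool: [-8.6 -1.4  2. ]
turn tool: [-0.001 -0.003  0.002]
turn tool: [3.141e+00 3.000e-03 5.000e-03]
```

View pics/w9.png

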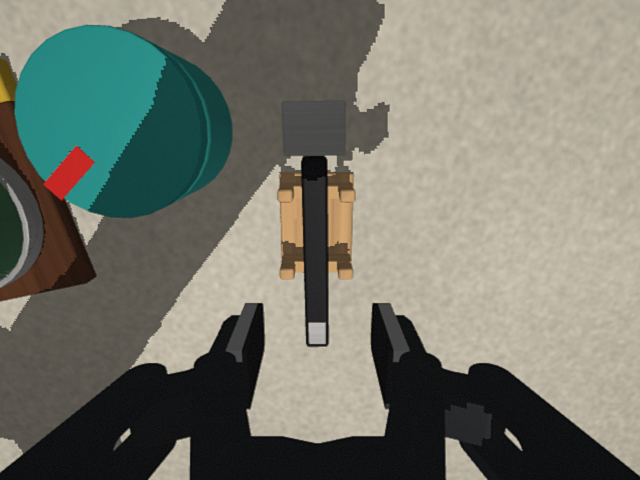

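The spatula lies in both notches, released. I'll move clear to the right and do a final check with the top and scene cameras.

```bash
python3 -m handwheel '-30 10 0 0 0 0 44;-20 35 10 0 0 0 44;0 40 10 0 0 0 44;0 40 10 0 0 0 44;0 40 10 0 0 0 44;0 40 10 0 0 0 44;0 20 0 0 0 0 44;0 0 0 0 0 0 44'; python3 - <<'E'
from h import *
c=cam("top");P=cloud(c);hsv=cv2.cvtColor(c["color"],cv2.COLOR_BGR2HSV)
s=jarstate(c,P);print(s,"label ang",angdeg(s["red"]-np.array(s["lid"])) if s["nred"] else None)
m,y=yellow(c,P);print("yellow",cv2.minAreaRect(y))
for r in cams.outline_of("top","spatula"):
    q=px2plane(c,r["region"],0.04);print("spat",round(r["conf"],2),r["box"],cv2.minAreaRect(q.astype(np.float32)))
for t in["bowl","mug","bottle","tomato_plate"]:
    r=cams.recognise("top",t);print(t,r[0]["box"] if r else None)
cv2.imwrite("pics/t9.png",c["color"])
d=cam("scene");cv2.imwrite("pics/s9.png",cv2.resize(d["color"][170:320,130:330],(800,600),interpolation=cv2.INTER_CUBIC))
o=manip.get_obs();print(o["position"],o["ft_force"],o["clock"])
E
```

```text
clock: 18.65
position: [0.4149, -0.4835, 0.2372]
ee_rot: [-0.705, 0.032, 0.708, 0.033]
ft_force: [0.1, -0.2, -0.7]
grip_width: 0.513
{'lid': (0.5201616287231445, 0.036880623549222946), 'r': 0.05825253948569298, 'med': array([0.5189467 , 0.03674954], dtype=float32), 'nred': 86, 'red': array([0.56028578, 0.04249953])} label ang 7.971753152621244
yellow ((0.6130491495132446, 0.04930763691663742), (0.03142443299293518, 0.14654600620269775), 7.251424789428711)
spat 0.82 [462.7, 222.9, 19.3, 83.7] ((0.4856449365615845, -0.25878143310546875), (0.04570760950446129, 0.19661173224449158), 88.453369140625)
spat 0.76 [142.4, 169.4, 63.4, 21.7] ((0.6631200313568115, 0.46382635831832886), (0.14935652911663055, 0.0366954430937767), 72.72360229492188)
spat 0.7 [178.3, 246.3, 62.5, 31.7] ((0.47388365864753723, 0.3591230511665344), (0.14762631058692932, 0.03318917006254196), 69.46145629882812)
spat 0.15 [457.1, 248.4, 27.8, 36.2] ((0.4790222942829132, -0.25143325328826904), (0.0708388164639473, 0.08755612373352051), 82.82276916503906)
bowl None
mug [226.5, 149.8, 36.0, 44.8]
bottle [469.2, 152.7, 44.1, 39.8]
tomato_plate [469.5, 149.0, 46.5, 44.9]
[ 0.41842135 -0.47973422  0.23812835] [ 0.30361366 -0.38784164 -0.71071478] 19.0
```

View pics/t9.png

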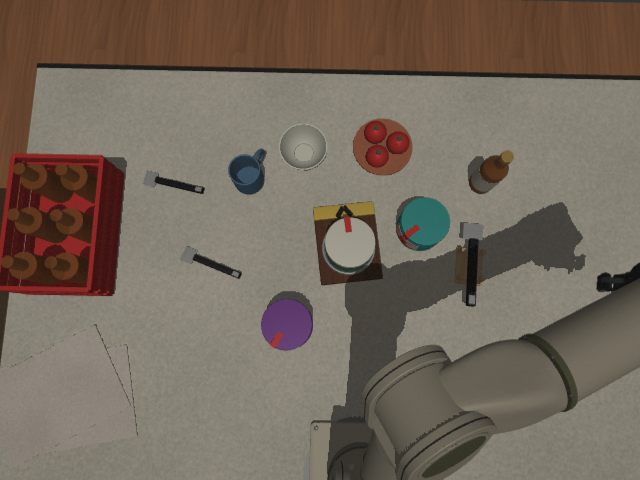

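View pics/s9.png

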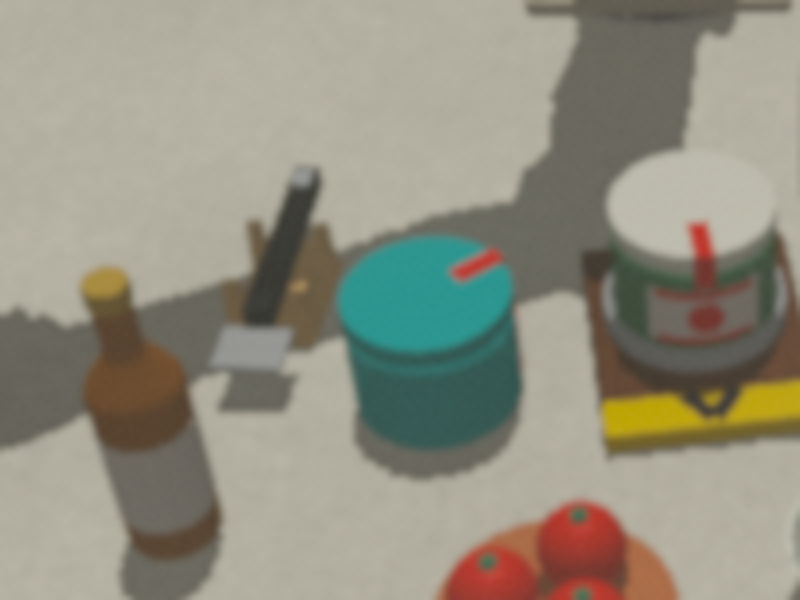

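The top view shows the strip at (348,224) pointing to the arrow at (345,212), with the label at 8.0° against 7.3° for the stand. The spatula at (472,264) lies in the rest with its centre about 2 mm off. The bowl (303,147), mug (247,173), plate (383,147) and bottle (490,172) are where they were. I'm handing in.

```bash
python3 - <<'E'
from workcell import hand_in
print(hand_in())
E
```

```text
the job is handed in; nothing more can be done
None
```

The relish station is set and the job is handed in, with no verdict reported. The arm's clock stood at 19 s of the 72 s allowed.

- **Jar:** I turned it about 104° clockwise in its dish with a closed fingertip pressing at roughly 6–14 N. The last top picture puts the label at 8.0° and the stand's front at 7.3°. The jar was still standing in its dish.
- **Spatula:** I gripped the largest of the three at its balance point and lowered it into both notches until it touched the sills. The contact force peaked at 22 N, so I eased off before releasing. Before release, the wrist depth showed it level with the handle top at 51 mm (50 mm expected). Afterwards its centre was about 2 mm from the rest's middle.
- **Bystanders:** The bottle, bowl, mug and tomato plate look unmoved in the before and after pictures. In the last picture the network missed the bowl and gave the bottle's box for the tomato plate, so those two I checked by eye only.
- **Disagreements:**
  - The wrist and top cameras differed by 2–4 mm in y, so I aimed between them for the rest.
  - The network's outline put the released spatula about 3° off the rest's axis. The gripper was aligned with the rest to within 0.1°, and 3° is well inside the 0.3 rad (17°) limit.

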